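Lock off the cross slide and hold the grease coupler on its nipple

ROBOT

A 6-joint arm with a two-finger parallel gripper is mounted at the origin on the work surface. World frame = base frame: x ahead of the robot, y to its left, z up, the work surface at z = 0. Lengths are in m, angles in rad, forces in N, time in s.
With the tool pointing down it reaches from about 0.375 to 0.975 m from the base axis. Payload 3.8 kg.
Tool frame: the origin (TCP) lies at the centre of the arm's flange, where the gripper is bolted on; the fingertips stand 166 mm ahead of it and the grasp point (between the pads) lies 147 mm ahead of it; z points along the fingers, y is the line along which they close (so a half turn about z gives the same grasp; the last joint's range is limited). The gripper opens to 88 mm and grips with 3 to 60 N. Pads are 18 mm wide; open, the fingers measure 123 mm over their backs; the gripper's body (75 mm by 187 mm) begins 45 mm behind the grasp point.
Start: joints at [1.08, 0.264, 1.604, -0, 1.274, -0.037], TCP at [0.296, 0.607, 0.405] pointing down, gripper open.
Joint ranges: [-2.63, 2.63], [-0.94, 2.18], [0.31, 2.57], [-1.31, 4.45], [0, 2.66], [-2.55, 2.55]. Speed limits (rad/s): [2.57, 2.57, 3.14, 3.14, 3.14, 3.14].

INTERFACE

Orientations are given as a unit quaternion [x, y, z, w].
In Python, from station import bot gives the robot as it stands. The module is installed in compiled form; this text tells all that it offers.
- The arm moves only by the tool carry_out, never from a script. Its argument "plan" is a list of rows, each a list of 4 numbers: the shift along the tool's x, y, z each as a share of 0.3 m, from -1 to 1, then the turn about the tool's z as a share of 4 degrees, from -1 to 1. In form: [[x, y, z, spin], ...]. A call has 1 to 20 rows; each row shifts and turns the commanded pose from where the row before left it, along the tool's axes as they then stand; what a row does not reach is not made up. A row lasts 1/12 s, in which the tool goes at most 41.7 mm and 7.16 degrees, less where a joint would pass 70% of its speed; a pose out of reach is approached as far as the arm can. A call with a number of a shift or a turn outside -1 to 1 is refused whole. A call with a gripper value outside its range is refused whole. "gripper" is the opening, from -1 (shut) to 1 (fully open), set as the call begins (left out, the last holds). The fingers move at their own pace and stop on an object; "grip_force" is the grip in N (left out, the last holds). Time passes only in rows, so rows that do not move let the fingers close. It gives the time, the measured TCP pose, the force, the opening and the grip force at its end, in the units of the state.
- bot.observe(): the state, without advancing time (a new reading comes with each control period).
- bot.get_image(name): name is "side" or "top"; returns the picture (480x640x3 uint8, blue, green, red); there is no depth.
- bot.camera_model(name): a dict with "mtx" (3x3 intrinsics, pixels), "R" (3x3) and "t" (3): a world point X has camera coordinates R X + t. Camera axes: x right, y down, z forward; pixel columns grow to the right and rows downward; lengths in m; the calibration is good to about 2 mm. A picture is of the moment at which its call begins. camera_model takes no time and is no camera call.
- bot.close_job(): hands the job in; it is judged then, once.
Trained networks look in the newest picture that a camera, given by its name, has taken for a name from the list of things; names that differ only in an ending like _2 or _b are one class to them, and where a whole thing is asked for, a point or a joint stands for the part that bears it (a point fixed in the world has none). Each returns a list of dicts, best first, with "p" (0 to 1); they miss things now and then, are a little off and sometimes report something else, mostly with a low value. They report only what shows in the picture. A call takes as long as a camera call. They do not tell look-alikes from the thing itself.
- bot.regions_of(camera, query): "mask" (480x640 bool, what is visible of it) and "centre" ([column, row] in pixels, amid what is visible of it).
The state is a dict: "time_s": time; "joints": joint angles; "dq": joint speeds; "joint_torque": joint torques, N m; "eef_pos": TCP position; "tool_rot": TCP orientation; "force": force on the tool from outside, world axes, zero at the start; "torque": the same for the moment, N m; "width": finger opening in m; "gripper_force": force on a finger pad.
Only numpy, scipy, OpenCV 4.12 (cv2) and the standard library are available. Lean on these libraries where they do the work, as an engineer would, in place of code of your own. Each camera call takes 0.05 s, during which the arm holds its last target. There are 200 camera calls.

TASK

Lock the machine off first: hang the red plate by its hole over the yellow peg of the grey switch box so that it lies flat on the box, and let go of it. Then take the grease coupler out of its blue stand and press it squarely onto the tilted brass nipple of the green slide until it snaps on and sits fully home, and keep it pushed home against the nipple's spring for at least two seconds. Finish while still gripping it and holding it home, and leave the tape roll, the jar and the screwdriver where they are.

Things in the scene. Friction and masses are not known exactly. Their poses are not given: they have to be found in the camera images.
- lock_plate: loose red plastic lock-off plate, 60 g, lying flat: 90 mm long (x) by 44 mm wide (y) by 6 mm thick; origin at the centre of its underside, z up. An upright grip fin (30 mm along x, 10 mm thick in y, top 32 mm above the underside) stands on it centred at x = -12 mm. A round hole of 18 mm goes through it at x = +28 mm
- plate_hole (a point): centre of the plate's hole, at its underside
- switch_box: fixed grey switch box, 90 x 90 mm and 50 mm high, green and red button on its front (-x) face; origin under its centre. An upright yellow peg, 10 mm in diameter and 40 mm long (top 90 mm above the box's underside), stands in the middle of its flat top. It and the stand may swap sides
- peg_foot (a point): foot of the peg: on the peg's axis, at the box's top face
- stand: fixed blue stand block, 70 x 70 x 28 mm, origin under its centre; the coupler stands upright in its round pocket (33 mm wide, 18 mm deep, floor 10 mm above the underside)
- coupler: loose grease coupler, 220 g, 125 mm long, upright, mouth down. Origin: centre of its mouth (lower end); z along its axis towards the handle. Steel nose 30 mm across, z = 0 to 40 mm, then an orange square handle 26 x 26 mm (faces along its x and y) to z = 125 mm. Mouth: a 5 mm thick lip with a 16 mm hole, then a 23 mm wide chamber; its end wall is at z = 24 mm
- slide: fixed green machine slide, 100 mm (x) by 160 mm (y), 46 mm high (60 mm at the aluminium bed along its +x half), origin under its centre; a black handwheel of 54 mm sticks out 48 mm at its -y end
- nipple: tilted brass grease nipple on the slide, leaning 25 degrees from vertical towards the slide's -x side. Origin at its root, 20 mm from the slide's centre towards -x, 58 mm above the table; z along its axis, outwards. Collar 22 mm across, z = 0 to 12 mm, then a 14 mm stem to z = 34 mm, narrowed from z = 27 mm to 11 mm. Any turn of the coupler about the axis will do
- home_seat (a point): on the nipple's axis at the collar's top face (nipple z = 12 mm), the stop: the coupler's origin is here when fully home. Two sprung balls in the stem (z = 24 mm) meet the lip when the mouth is about 15 mm out from here; pushing over them takes about 6 to 15 N, and they snap out behind the lip about 4 mm out
- valve_pin (a joint): sprung steel pin of 7 mm in the nipple's tip, pushed in along the axis by the coupler's inner end wall; m, 0 = out (pin end 46 mm from the nipple's root), about 0.010 when the coupler is fully home. The spring pushes back 2 N at first contact and about 11 N at home; let go, the coupler is pushed back to about 0.005, still snapped on
- tape_roll: bystander: yellow tape roll lying flat, 90 mm in diameter, 20 mm high, origin under its centre
- grease_jar: bystander: white jar with black cap, 56 mm in diameter, 70 mm high, origin under its centre
- screwdriver: bystander: screwdriver lying on the table, about 200 mm long, along its x
Mind the look-alikes: they are no part of the job. What is shaped like the lock_plate but purple, turquoise or white is not meant.

How it is judged:
On the way, in this order (a step that is already met when the one before it is completed fails the run):
1. the red plate hangs on the peg, flat on the switch box, let go (horizontal distance between plate_hole and peg_foot below 0.006 m and z of plate_hole in the frame of peg_foot below 0.008 m and angle between lock_plate's own z axis and vertical below 0.12 rad and contact force between the fingers and lock_plate below 0.1 N), for 0.2 s.
2. the coupler is snapped on square and held fully home for two seconds (value of joint valve_pin above 0.0075 m and z of coupler in the frame of nipple below 0.0155 m and distance between coupler and home_seat below 0.006 m and angle between the z axis of coupler and the z axis of nipple, either way round below 0.13 rad and contact force between coupler and nipple above 3 N and contact force between the fingers and coupler above 2 N), for 1.8 s.
At the end, for the whole second after the job is handed in: Red plate flat on the switch box, hole round the peg, not touched. The gripper holds the coupler still on the nipple, within 7 degrees of its axis, mouth within 3.5 mm of the collar, valve pin in by over 7.5 mm, over 3 N between coupler and nipple (all of step 1 and all of step 2 and linear speed of coupler below 0.02 m/s); the arm keeps its last pose, push and grip.
It fails at once if a bystander (tape roll, jar or screwdriver) is pushed more than 30 mm (distance of any of tape_roll, grease_jar, screwdriver from where it was at the start of the episode above 0.03 m).
It also fails if it takes over 54 s, if anything falls off the work surface, if the arm or the gripper's body presses on something with over 40 N, if the wrist force passes 120 N, or if a joint passes its speed limit or range.

## Working session

There is one attempt and no reset: what is moved stays moved. The work goes in short steps, Python scripts to look and compute and a tool call to move; the robot and the scene stay as the last step left them, time stands still between calls to the robot, and variables do not carry over. Pictures are saved under pics/ and viewed, at most 10 in all, crops included, and the job is handed in when it is done.

Besides the shell and the picture viewer there is one more tool, called after "Call:" as name([rows], argument=value, ...), one row to a line, values as JSON. carry_out: Moves the arm, as the interface text tells. Its arguments: {"type":"object","properties":{"plan":{"type":"array"},"gripper":{"type":"number"},"grip_force":{"type":"number"}},"required":["plan"]}

```bash
mkdir -p pics
python3 - <<'E'
from station import bot
import cv2
for n in("top","side"):
    cv2.imwrite(f"pics/{n}0.png",bot.get_image(n))
    m=bot.camera_model(n);print(n,m)
    for q in("lock_plate","switch_box","stand","coupler","slide","nipple","tape_roll","grease_jar","screwdriver"):
        for r in bot.regions_of(n,q):
            if r["p"]>.2: print(q,round(r["p"],2),[round(float(c)) for c in r["centre"]],r["mask"].sum())
s=bot.observe();print(s)
E
```

```text
top {'mtx': array([[441.06552551,   0.        , 324.32977198],
       [  0.        , 441.06552551, 243.24169799],
       [  0.        ,   0.        ,   1.        ]]), 'R': array([[ 0.00819731, -0.99995906,  0.00383213],
       [-0.99237192, -0.00860641, -0.12297931],
       [ 0.12300726, -0.0027948 , -0.99240184]]), 't': array([0.05718339, 0.54523874, 0.94152389])}
lock_plate 0.92 [319, 292] 718
lock_plate 0.67 [379, 313] 848
lock_plate 0.61 [254, 322] 848
lock_plate 0.6 [416, 267] 764
lock_plate 0.56 [282, 234] 766
switch_box 0.7 [221, 259] 1866
switch_box 0.7 [320, 289] 799
stand 0.7 [489, 269] 783
coupler 0.73 [510, 272] 537
slide 0.74 [367, 199] 3727
nipple 0.65 [367, 204] 147
nipple 0.4 [226, 178] 672
tape_roll 0.74 [321, 291] 655
tape_roll 0.7 [487, 161] 672
grease_jar 0.9 [226, 176] 627
screwdriver 0.95 [153, 264] 530
side {'mtx': array([[571.79787155,   0.        , 314.71666059],
       [  0.        , 571.79787155, 243.9892631 ],
       [  0.        ,   0.        ,   1.        ]]), 'R': array([[ 9.80385004e-01, -1.97089760e-01,  9.33100413e-04],
       [-1.49426542e-01, -7.46
[... 609 characters left out ...]
: 1.0, 'joints': array([ 1.08012445e+00,  2.63885439e-01,  1.60399004e+00, -1.96078931e-05,
        1.27368728e+00, -3.68913708e-02]), 'dq': array([-1.04278691e-03, -2.18160671e-03, -1.21912907e-03,  6.04753207e-04,
       -2.45485424e-05, -7.37766638e-04]), 'joint_torque': array([-4.74025273e-04, -5.02072763e+01, -3.57275712e+01,  7.29301991e-02,
        1.83043897e-02,  2.96385781e-05]), 'eef_pos': array([0.2958965 , 0.60668723, 0.40472093]), 'tool_rot': array([2.24945775e-01, 9.74371283e-01, 1.19869207e-05, 1.29476850e-05]), 'force': array([ 0.2642355 , -0.2315856 ,  0.56287356]), 'torque': array([-0.02250378,  0.04458073, -0.01428735]), 'gripper_force': 0.0, 'width': 0.08804385610650035}
```

View pics/top0.png

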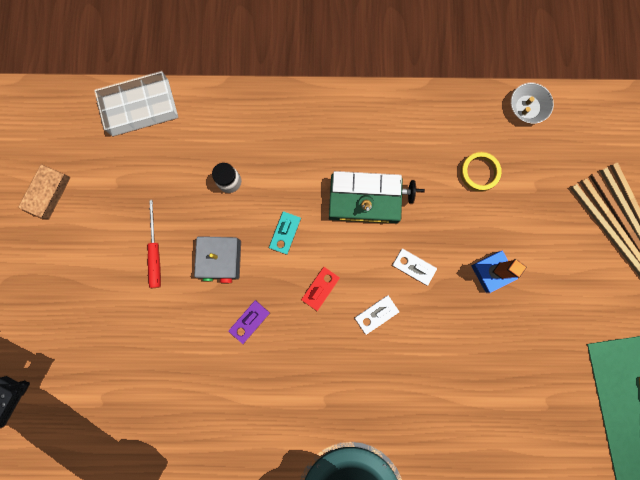

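View pics/side0.png

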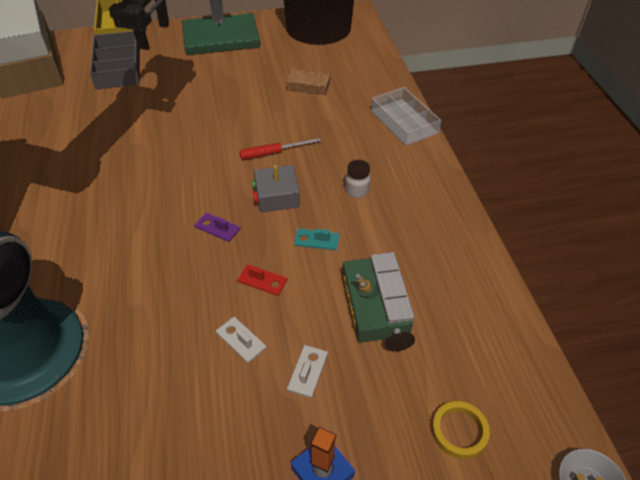

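Top view: plate look-alikes are red (320,289), purple (249,322), turquoise (285,233) and white (415,267) and (377,315). Only the red one fits the description. Switch box is at (217,259), stand with coupler at (500,270) and slide at (366,198) with its wheel to the right, at -y. Next I fit the poses to masks in both views.

```bash
cat > fit.py <<'E'
import numpy as np,cv2
from scipy.optimize import minimize
from station import bot
CAM={n:bot.camera_model(n) for n in("top","side")}
def proj(n,P):
    m=CAM[n];c=np.atleast_2d(P)@m["R"].T+m["t"];u=c@m["mtx"].T;return u[:,:2]/u[:,2:]
def box(x,y,z0,z1,cx=0,cy=0):
    return np.array([[cx+a*x/2,cy+b*y/2,z] for a in(-1,1) for b in(-1,1) for z in(z0,z1)])
def cyl(d,z0,z1,cx=0):
    t=np.linspace(0,2*np.pi,25)[:-1];return np.array([[cx+d/2*np.cos(a),d/2*np.sin(a),z] for z in(z0,z1) for a in t])
def place(P,x,y,yaw,z=0):
    c,s=np.cos(yaw),np.sin(yaw);return P@np.array([[c,s,0],[-s,c,0],[0,0,1]])+[x,y,z]
S=8
def render(n,parts,roi,holes=()):
    x0,y0,x1,y1=roi;im=np.zeros(((y1-y0)*4,(x1-x0)*4),np.uint8)
    f=lambda P:cv2.convexHull(((proj(n,P)-[x0,y0]+.5)*4*16-8).astype(np.float32)).round().astype(np.int32)
    for P in parts: cv2.fillConvexPoly(im,f(P),255,shift=4)
    for P in holes: cv2.fillConvexPoly(im,f(P),0,shift=4)
    return cv2.resize(im,(x1-x0,y1-y0),interpolation=cv2.INTER_AREA)/255.
def fit(masks,model,x0,steps,verbose=True):
    # masks {cam:bool}; model(params)->(parts,holes)
    R={}
    for n,m in masks.items():
        ys,xs=np.nonzero(m);R[n]=(max(xs.min()-15,0),max(ys.min()-15,0),min(xs.max()+16,640),min(ys.max()+16,480))
    def cost(p):
        c=0
        for n,m in masks.items():
            r=R[n];a=render(n,*[model(p)[0],r,model(p)[1]]);b=m[r[1]:r[3],r[0]:r[2]].astype(float)
            c+=np.abs(a-b).sum()/b.sum()
        return c
    best=None
    for st in x0:
        st=np.array(st,float);sim=np.vstack([st]+[st+np.eye(len(st))[i]*steps[i] for i in range(len(st))])
        o=minimize(cost,st,method="Nelder-Mead",options=dict(initial_simplex=sim,maxiter=400,xatol=1e-4,fatol=1e-4))
        if best is None or o.fun<best.fun:best=o
    return best.x,best.fun
def back(n,uv,z):
    m=CAM[n];d=m["R"].T@np.linalg.solve(m["mtx"],[uv[0],uv[1],1]);o=-m["R"].T@m["t"];return o+d*(z-o[2])/d[2]
E
cat > meas.py <<'E'
from fit import *
from station import bot
im={n:bot.get_image(n) for n in("top","side")}
def near(n,q,c):
    L=[r for r in bot.regions_of(n,q) if np.hypot(*(np.array(r["centre"])-c))<40]
    return L[0]["mask"].astype(bool) if L else None
M={}
for q,t,s in(("switch_box",(217,259),(275,187)),("stand",(489,269),(314,473)),("coupler",(510,270),(320,450)),("slide",(367,199),(379,300)),("nipple",(367,204),(366,290))):
    M[q]={n:m for n,c in(("top",t),("side",s)) if (m:=near(n,q,c)) is not None}
def colour(n,c,lo,hi):
    h=cv2.cvtColor(im[n],cv2.COLOR_BGR2HSV).astype(int);k=(h[...,0]-lo)%180<=(hi-lo)%180
    k&=(h[...,1]>150)&(h[...,2]>60);k[:,:]&=True
    w=np.zeros_like(k);w[c[1]-32:c[1]+32,c[0]-35:c[0]+35]=1;return k&w
M["plate"]={"top":colour("top",(320,289),174,4),"side":colour("side",(263,280),174,4)}
for q in M: print(q,{n:int(m.sum()) for n,m in M[q].items()})
np.save("masks.npy",M,allow_pickle=True)
E
cat > solve.py <<'E'
from fit import *
M=np.load("masks.npy",allow_pickle=True).item()
g=lambda v:np.round(v,4)
def st(c,z,yaws): p=back("top",c,z);return [[p[0],p[1],y] for y in yaws]
mp=lambda p:([place(q,*p) for q in(box(.09,.044,0,.006),box(.03,.01,0,.032,-.012))],[place(cyl(.0165,.005,.006,.028),*p)])
Y=np.arange(0,6.28,.785)
r={}
r["plate"]=fit(M["plate"],mp,st((320,289),.006,Y),(.01,.01,.2))
mb=lambda p:([place(q,*p) for q in(box(.09,.09,0,.05),cyl(.01,.05,.09))],[])
r["box"]=fit(M["switch_box"],mb,st((217,259),.03,[0,.3,-.3]),(.01,.01,.1))
ms=lambda p:([place(box(.07,.07,0,.028),*p[:3]),place(cyl(.03,.01,.05),*p[:3]),place(box(.026,.026,.05,.135),p[0],p[1],p[3])],[])
u={n:M["stand"][n]|M["coupler"][n] for n in M["stand"] if n in M["coupler"]}
r["stand"]=fit(u,ms,[a+[b] for a in st((494,271),.028,[0,.4,-.4]) for b in(0,.4,-.4,.78)],(.01,.01,.1,.1))
mc=lambda p:([place(cyl(.03,.028,.05),*p),place(box(.026,.026,.05,.135),*p)],[])
r["coupler"]=fit(M["coupler"],mc,[[*r["stand"][0][:2],b] for b in(0,.4,-.4,.78)],(.01,.01,.1))
th=np.radians(25)
def nip(): 
    R=np.array([[np.cos(th),0,-np.sin(th)],[0,1,0],[np.sin(th),0,np.cos(th)]])
    return [q@R.T+[-.02,0,.058] for q in(cyl(.022,0,.012),cyl(.014,.012,.027),cyl(.011,.027,.034),cyl(.007,.034,.046))]
def msl(p):
    w=cyl(.054,0,.012);w=np.c_[w[:,0]+0,-.128+w[:,2],w[:,1]+p[3]]
    a=cyl(.012,0,.03);a=np.c_[a[:,0],-.11+a[:,2],a[:,1]+p[3]]
    return [place(q,*p[:3]) for q in[box(.1,.16,0,.046),box(.05,.16,0,.06,.025),w,a]+nip()],[]
u={n:M["slide"][n]|M["nipple"].get(n,False) for n in M["slide"]}
r["slide"]=fit(u,msl,[a+[.03] for a in st((366,198),.05,[0,.2,-.2])],(.01,.01,.1,.01))
y=r["slide"][0][2]
r["nip"]=fit(M["nipple"],lambda p:([place(q,p[0],p[1],y) for q in nip()],[]),[r["slide"][0][:2]],(.005,.005))
for k,(p,f) in r.items(): print(k,g(p),"cost",round(f,3))
np.save("poses.npy",{k:v[0] for k,v in r.items()},allow_pickle=True)
top=cv2.imread("pics/top0.png");side=cv2.imread("pics/side0.png")
def draw(im,n,parts,col):
    o=np.array(cv2.resize(im,None,fx=1,fy=1))
    return [cv2.convexHull(proj(n,P).astype(np.float32)) for P in parts]
out=[]
for n,im,rois in(("top",top,[(290,260,90,70),(190,225,90,70),(320,165,110,85),(460,235,90,70)]),("side",side,[(230,250,90,70),(240,155,90,70),(335,250,110,85),(280,410,90,70)])):
    row=[]
    for (x,yy,w,h),pp in zip(rois,(mp(r["plate"][0])[0],mb(r["box"][0])[0],msl(r["slide"][0])[0],ms(r["stand"][0])[0])):
        k=200/w;c=cv2.resize(im[yy:yy+h,x:x+w],(200,160));ky=160/min(h,480-yy)
        for P in pp:
            H=cv2.convexHull(((proj(n,P)+.5-[x,yy])*[k,ky]).astype(np.float32)).astype(int);cv2.polylines(c,[H],True,(255,255,0),1)
        row.append(c)
    out.append(np.hstack(row))
cv2.imwrite("pics/ov.png",np.vstack(out))
E
python3 meas.py && time python3 solve.py
```

```text
switch_box {'top': 1956, 'side': 1896}
stand {'top': 802, 'side': 1162}
coupler {'top': 553, 'side': 996}
slide {'top': 3758, 'side': 5232}
nipple {'top': 214, 'side': 370}
plate {'top': 740, 'side': 761}
plate [0.4468 0.0697 5.6756] cost 0.277
box [0.5103 0.2969 0.0082] cost 0.159
stand [ 0.487  -0.3192  0.4732 -0.6185] cost 0.083
coupler [ 0.4872 -0.3196  0.9271] cost 0.192
slide [ 0.6498 -0.0287 -0.0383  0.0702] cost 0.229
nip [ 0.6512 -0.0332] cost 1.039
real	0m7.861s
user	0m8.038s
sys	0m0.100s
```

View pics/ov.png

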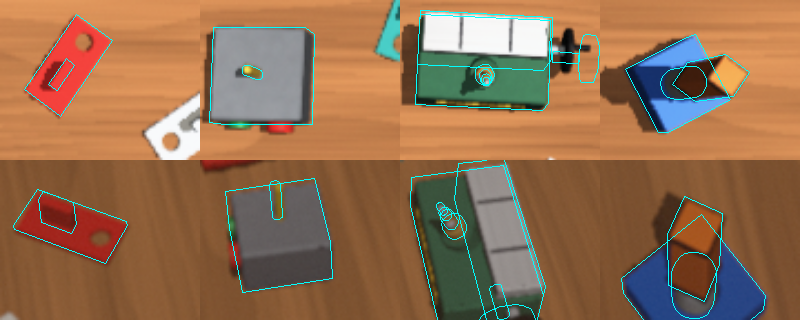

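```bash
cat > slide.py <<'E'
from fit import *
import re
src=open("solve.py").read()
exec(src[src.index("th=np"):src.index("def msl")])
M=np.load("masks.npy",allow_pickle=True).item()
top=cv2.imread("pics/top0.png");side=cv2.imread("pics/side0.png")
import fit as F
lim={"top":(0,0,400,480),"side":(0,0,640,312)}
r0=F.render
def rend(n,parts,roi,holes=()):
    a=r0(n,parts,roi,holes);l=lim[n];a[max(l[3]-roi[1],0):]=0;a[:,max(l[2]-roi[0],0):]=0;return a
F.render=rend
u={}
for n in("top","side"):
    m=M["slide"][n]|M["nipple"][n];m=m.copy();m[lim[n][3]:]=0;m[:,lim[n][2]:]=0;u[n]=m
ms=lambda p:([place(q,*p) for q in[box(.1,.16,0,.046),box(.05,.16,0,.06,.025)]+nip()],[])
ps,f=fit(u,ms,[[.65,-.03,a] for a in(0,.1,-.1)],(.01,.01,.05));print("slide",ps.round(4),f)
for n,im,(x,y,w,h) in(("top",top,(345,180,45,45)),("side",side,(340,260,50,50))):pass
out=[]
for n,im,(x,y,w,h) in(("top",top,(320,165,96,64)),("side",side,(330,250,96,96)),):
    k=4 if n=="side" else 4
    c=cv2.resize(im[y:y+h,x:x+w],None,fx=k,fy=k,interpolation=cv2.INTER_CUBIC);c=c.copy();d=c.copy()
    for P in ms(ps)[0]: cv2.polylines(d,[cv2.convexHull(((proj(n,P)+.5-[x,y])*k).astype(np.float32)).astype(int)],True,(255,255,0),1)
    ys,xs=np.nonzero(M["nipple"][n]);print(n,"nip mask",xs.min(),xs.max(),ys.min(),ys.max())
    out.append(np.hstack([c,d]) if 1 else d)
cv2.imwrite("pics/sl.png",np.vstack(out)[:600])
E
python3 slide.py
```

```text
slide [ 0.6493 -0.0335 -0.0546] 0.08381754679858891
top nip mask 358 373 195 211
side nip mask 356 378 275 298
```

View pics/sl.png

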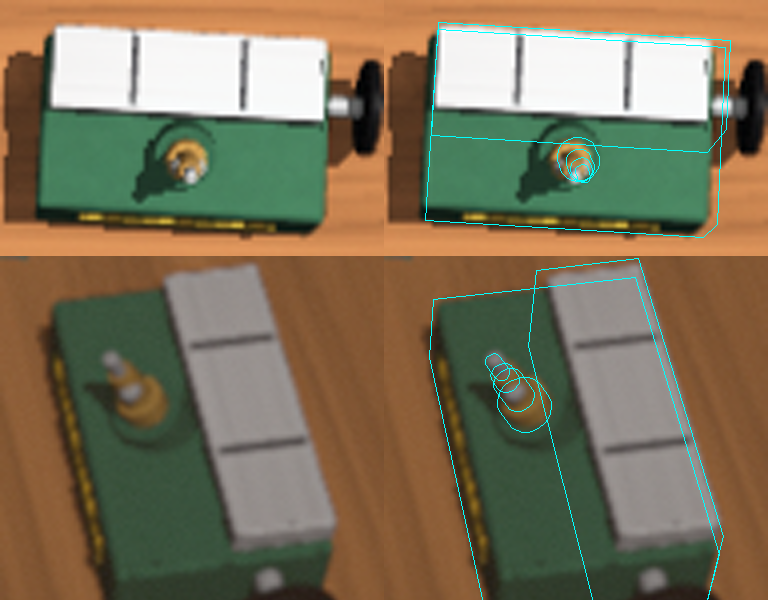

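```bash
cat > nipfit.py <<'E'
from fit import *
src=open("solve.py").read()
exec(src[src.index("th=np"):src.index("def msl")])
U={}
for n,(x,y,w,h) in(("top",(356,194,20,20)),("side",(352,270,22,26))):
    im=cv2.imread(f"pics/{n}0.png").astype(int);b,g,r=im[...,0],im[...,1],im[...,2]
    k=(r>g-2)&(r>70);m=np.zeros_like(k);m[y:y+h,x:x+w]=k[y:y+h,x:x+w];U[n]=m
    print("\n".join("".join(".#"[int(v)] for v in row) for row in m[y:y+h,x:x+w]))
for yaw in(-.0546,-.04):
  for cams in(("top","side"),("top",),("side",)):
    p,f=fit({c:U[c] for c in cams},lambda p:([place(q,p[0],p[1],yaw) for q in nip()],[]),[[.65,-.033]],(.005,.005))
    print(yaw,cams,p.round(4),round(f,3))
E
python3 nipfit.py
```

```text
....................
....................
....................
....................
....................
....................
........#####.......
.......#######......
......#########.....
......#########.....
.....###########....
......##########....
......#########.....
......#########.....
........#######.....
........#####.......
....................
....................
....................
....................
......................
......................
......................
......................
.....#................
....####..............
....#######...........
.....#######..........
.....########.........
.....#########........
.....############.....
.....#############....
......#############...
.......############...
........############..
........############..
.......#############..
.......#############..
.......#############..
........############..
.........##########...
...........#######....
............#####.....
......................
......................
......................
-0.0546 ('top', 'side') [ 0.6502 -0.03  ] 0.406
-0.0546 ('top',) [ 0.6487 -0.0293] 0.203
-0.0546 ('side',) [ 0.6506 -0.0318] 0.107
-0.04 ('top', 'side') [ 0.6501 -0.0297] 0.408
-0.04 ('top',) [ 0.6488 -0.0288] 0.203
-0.04 ('side',) [ 0.6507 -0.0312] 0.106
```

The overlay agrees with the images. Red plate hole points up-right in the top view, at about (327,279), and the box, peg and stand outlines match. Nipple refined to slide origin about (0.650, -0.0305), yaw about -0.047. Moving above the red plate's fin at (0.437, 0.077).

Call:
carry_out([
  [0,0,0,0.733],
  [0,0,0,0.733],
  [0,0,0,0.734],
  [-0.0872,-0.0739,0.0323,0],
  [-0.0872,-0.0739,0.0323,0],
  [-0.0872,-0.0739,0.0323,0],
  [-0.0872,-0.0739,0.0323,0],
  [-0.0872,-0.0739,0.0323,0],
  [-0.0872,-0.0739,0.0323,0],
  [-0.0872,-0.0739,0.0323,0],
  [-0.0872,-0.0739,0.0323,0],
  [-0.0872,-0.0739,0.0323,0],
  [-0.0872,-0.0739,0.0323,0],
  [-0.0872,-0.0739,0.0323,0],
  [-0.0872,-0.0739,0.0323,0],
  [-0.0872,-0.0739,0.0323,0],
  [-0.0872,-0.0739,0.0323,0],
  [-0.0872,-0.0739,0.0323,0],
  [-0.0872,-0.0739,0.0323,0],
  [0,0,0,0],
], gripper=0)

```text
time_s: 3.27
eef_pos: [0.4374, 0.0723, 0.2484]
tool_rot: [0.301, 0.954, -0.001, -0.0]
force: [-0.2, 0.1, -0.5]
width: 0.0442
gripper_force: 0.0
```

```bash
cat > go.py <<'E'
# usage: go.py x y z ydir_deg  -> spin shares, then total shift shares in tool axes after the spin
import sys,numpy as np
from scipy.spatial.transform import Rotation as R
from station import bot
s=bot.observe();r=R.from_quat(s["tool_rot"])
Y=r.as_matrix()[:,1];cur=np.degrees(np.arctan2(Y[1],Y[0]))
print("t",round(s["time_s"],2),"pos",s["eef_pos"].round(4),"ydir",cur.round(2),"tilt",np.degrees(np.arccos(-r.as_matrix()[2,2])).round(2),"w",round(s["width"],4),"F",s["force"].round(1),"gf",round(s["gripper_force"],1),"q",s["joints"].round(2))
if len(sys.argv)>1:
    *p,y=map(float,sys.argv[1:]);d=(cur-y+90)%180-90
    r2=r*R.from_euler("z",d,degrees=True)
    print("spin shares",round(d/4,3),"shift shares",(r2.inv().apply(np.array(p)-s["eef_pos"])/.3).round(4))
E
python3 go.py .4369 .0766 .175 55.2
```

```text
t 3.27 pos [0.4374 0.0723 0.2484] ydir 54.94 tilt 0.15 w 0.0442 F [-0.2  0.1 -0.5] gf 0.0 q [ 0.11 -0.02  2.23 -0.    0.93 -0.85]
spin shares -0.065 shift shares [0.0096 0.0115 0.2445]
```

Call:
carry_out([
  [0,0,0.05,0],
  [0,0,0.05,0],
  [0,0,0,0],
  [0,0,0,0],
  [0,0,0,0],
])

```text
time_s: 3.68
eef_pos: [0.4374, 0.0771, 0.2204]
tool_rot: [0.299, 0.954, 0.0, 0.0]
force: [0.4, 1.1, 0.4]
width: 0.0443
gripper_force: 0.0
```

```bash
python3 go.py .4369 .0766 .175 55.2
python3 - <<'E'
from station import bot;import cv2
cv2.imwrite("pics/top1.png",cv2.resize(bot.get_image("top")[220:340,240:400],None,fx=3,fy=3))
E
```

```text
t 3.68 pos [0.4374 0.0771 0.2204] ydir 55.24 tilt 0.04 w 0.0443 F [0.4 1.1 0.4] gf 0.0 q [ 0.12  0.03  2.25  0.    0.86 -0.85]
spin shares 0.01 shift shares [ 0.0006 -0.0023  0.1512]
```

View pics/top1.png

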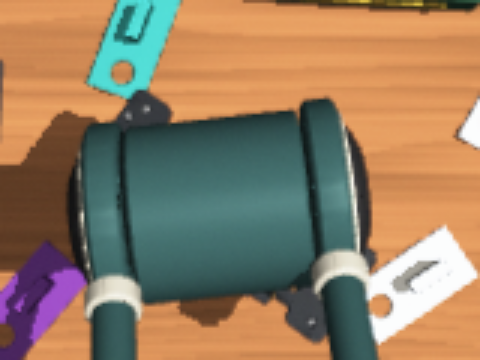

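The arm hides the red plate, as expected. The plate was confirmed in the earlier crop and the offsets are under 1 mm. Descending and gripping.

Call:
carry_out([
  [0,0,0.05,0],
  [0,0,0.05,0],
  [0,0,0.05,0],
  [0,0,0,0],
  [0,0,0,0],
  [0,0,0,0],
])

```text
time_s: 4.23
eef_pos: [0.4378, 0.0768, 0.1758]
tool_rot: [0.299, 0.954, 0.0, 0.001]
force: [0.3, 0.1, -0.8]
width: 0.0439
gripper_force: 0.0
```

Call:
carry_out([
  [0,0,0,0],
  [0,0,0,0],
  [0,0,0,0],
  [0,0,0,0],
  [0,0,0,0],
  [0,0,0,0],
  [0,0,0,0],
  [0,0,0,0],
], gripper=-1, grip_force=30)

```text
time_s: 4.9
eef_pos: [0.4373, 0.0765, 0.1749]
tool_rot: [0.299, 0.954, 0.0, 0.0]
force: [-1.1, -0.8, 3.5]
width: 0.0096
gripper_force: 30.0
```

Call:
carry_out([
  [0,0,-0.06,0],
  [0,0,-0.1,0],
  [0,0,-0.12,0],
  [0,0,-0.12,0],
  [0,0,0,0],
  [0,0,0,0],
])

```text
time_s: 5.4
eef_pos: [0.4383, 0.0767, 0.2971]
tool_rot: [0.299, 0.954, 0.001, 0.003]
force: [-0.6, 0.1, -0.7]
width: 0.0096
gripper_force: 30.0
```

```bash
python3 go.py .4775 .3197 .275 55.2
```

```text
t 5.4 pos [0.4383 0.0767 0.2971] ydir 55.2 tilt 0.34 w 0.0096 F [-0.6  0.1 -0.7] gf 30.0 q [ 0.12 -0.08  2.19  0.    1.03 -0.85]
spin shares -0.0 shift shares [0.3555 0.7394 0.075 ]
```

Call:
carry_out([
  [0.0222,0.0462,0,0],
  [0.0444,0.0924,0,0],
  [0.0444,0.0924,0,0],
  [0.0444,0.0924,0,0],
  [0.0444,0.0924,0,0],
  [0.0444,0.0924,0,0],
  [0.0444,0.0924,0,0],
  [0.0444,0.0924,0,0],
  [0.0222,0.0462,0,0],
  [0,0,0,0],
  [0,0,0,0],
  [0,0,0,0],
  [0,0,0,0],
])

```text
time_s: 6.48
eef_pos: [0.4758, 0.318, 0.2938]
tool_rot: [0.3, 0.954, -0.001, -0.001]
force: [0.7, 0.7, -0.3]
width: 0.0097
gripper_force: 30.0
```

```bash
python3 go.py .4775 .3197 .275 55.2
python3 - <<'E'
from fit import *
o=[]
for n,(x,y) in(("top",(170,205)),("side",(225,125))):
    im=bot.get_image(n);o.append(cv2.resize(im[y:y+100,x:x+100],None,fx=4,fy=4))
cv2.imwrite("pics/hang.png",np.hstack(o))
E
```

```text
t 6.48 pos [0.4758 0.318  0.2938] ydir 55.14 tilt 0.12 w 0.0097 F [ 0.7  0.7 -0.3] gf 30.0 q [ 0.55  0.17  1.94 -0.    1.04 -0.42]
spin shares -0.016 shift shares [-0.0013  0.008   0.0628]
```

View pics/hang.png

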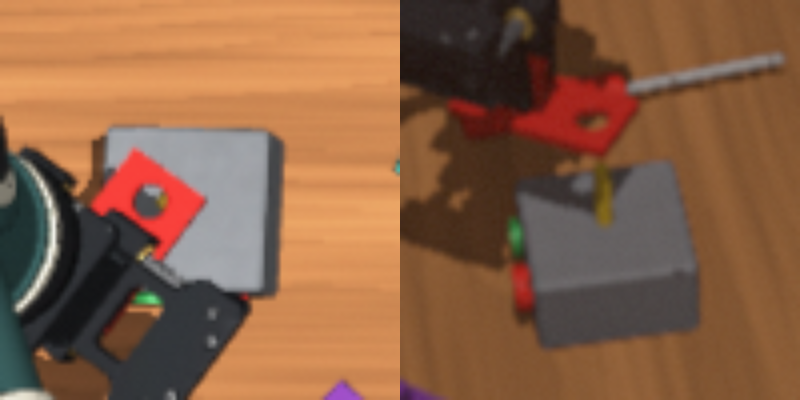

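The red plate hangs level beside the peg. Hole is at about (207.5,255) in the top view and (273,155) in the side view. Checking it against the peg with the calibration.

Run:
```python
from fit import *
from scipy.optimize import least_squares
for n,uv in(("top",(207.3,255)),("side",(272.9,154.7))): print(n,"hole",back(n,uv,.1235).round(4),"peg top px of fit",proj(n,[.5103,.2969,.09])[0].round(1),"foot",proj(n,[.5103,.2969,.05])[0].round(1))
f=lambda X:np.concatenate([proj("top",X)[0]-(207.3,255),proj("side",X)[0]-(272.9,154.7)])
r=least_squares(f,[.5,.3,.12]);print(r.x.round(4),r.fun.round(2))
# peg centre from yellow pixels in first pictures, mid-height .07
for n,(x,y,w,h) in(("top",(200,248,22,18)),("side",(262,160,26,30))):
    im=cv2.imread(f"pics/{n}0.png");hs=cv2.cvtColor(im,cv2.COLOR_BGR2HSV)[y:y+h,x:x+w]
    k=(hs[...,0]>15)&(hs[...,0]<35)&(hs[...,1]>130)
    ys,xs=np.nonzero(k);c=(xs.mean()+x,ys.mean()+y);print(n,c,k.sum(),"peg",back(n,c,.07).round(4))
```

```text
top hole [0.5079 0.2955 0.1235] peg top px of fit [210.9 255.4] foot [215.5 257.2]
side hole [0.5104 0.2916 0.1235] peg top px of fit [273.3 165.2] foot [274.3 179. ]
[0.5096 0.2967 0.119 ] [ 0.02 -0.63 -0.64  0.12]
top (np.float64(212.44444444444446), np.float64(255.77777777777777)) 27 peg [0.5114 0.2986 0.07  ]
side (np.float64(275.27868852459017), np.float64(172.44262295081967)) 61 peg [0.5132 0.2955 0.07  ]
```

Call:
carry_out([
  [-0.0012,0.0123,0,0],
  [0,0,0,0],
  [0,0,0.04,0],
  [0,0,0.04,0],
  [0,0,0.04,0],
  [0,0,0.04,0],
  [0,0,0.03,0],
  [0,0,0.02,0],
  [0,0,0.0157,0],
  [0,0,0,0],
  [0,0,0,0],
])

```text
time_s: 7.5
eef_pos: [0.4788, 0.3224, 0.2269]
tool_rot: [0.299, 0.954, 0.0, 0.0]
force: [-0.5, -0.2, -0.5]
width: 0.0101
gripper_force: 30.0
```

```bash
python3 go.py
python3 - <<'E'
from fit import *
o=[]
for n,(x,y) in(("top",(170,205)),("side",(225,125))):
    im=bot.get_image(n);o.append(cv2.resize(im[y:y+100,x:x+100],None,fx=4,fy=4))
cv2.imwrite("pics/hang2.png",np.hstack(o))
E
```

```text
t 7.5 pos [0.4788 0.3224 0.2269] ydir 55.2 tilt 0.01 w 0.0101 F [-0.5 -0.2 -0.5] gf 30.0 q [ 0.55  0.25  1.97  0.    0.92 -0.41]
```

View pics/hang2.png

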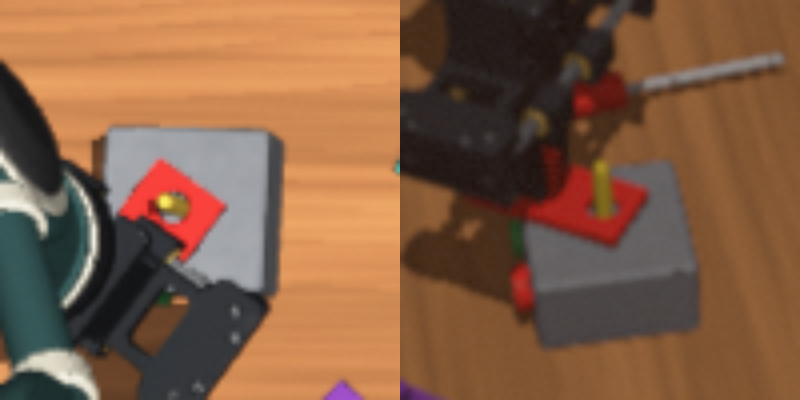

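Peg stands in the plate's hole, at about (173,207) in the top crop and (600,195) in the side crop. Releasing and rising.

Call:
carry_out([
  [0,0,0.005,0],
  [0,0,0,0],
  [0,0,0,0],
])

```text
time_s: 7.85
eef_pos: [0.4786, 0.3223, 0.2257]
tool_rot: [0.299, 0.954, 0.0, 0.0]
force: [-0.5, -0.4, -0.7]
width: 0.0095
gripper_force: 30.0
```

Call:
carry_out([
  [0,0,0,0],
  [0,0,0,0],
  [0,0,0,0],
  [0,0,0,0],
  [0,0,0,0],
  [0,0,0,0],
  [0,0,-0.06,0],
  [0,0,-0.13,0],
  [0,0,-0.13,0],
  [0,0,-0.13,0],
  [0,0,-0.1,0],
  [0,0,0,0],
  [0,0,0,0],
], gripper=0.2)

```text
time_s: 8.93
eef_pos: [0.4793, 0.3227, 0.3936]
tool_rot: [0.299, 0.954, 0.002, 0.002]
force: [0.2, -0.9, 0.1]
width: 0.0526
gripper_force: 0.0
```

```bash
python3 go.py .4872 -.3194 .36 54; python3 go.py .4872 -.3194 .36 -36;  python3 - <<'E'
from fit import *
import subprocess
im=bot.get_image("top");o=[cv2.resize(im[205:305,170:270],None,fx=4,fy=4)]
im=bot.get_image("side");o.append(cv2.resize(im[125:225,225:325],None,fx=4,fy=4))
cv2.imwrite("pics/hang3.png",np.hstack(o))
E
```

```text
t 8.93 pos [0.4793 0.3227 0.3936] ydir 55.2 tilt 0.34 w 0.0526 F [ 0.2 -0.9  0.1] gf 0.0 q [ 0.55  0.09  1.83 -0.    1.22 -0.41]
spin shares 0.3 shift shares [-1.279  -1.7166  0.1054]
t 8.93 pos [0.4793 0.3227 0.3936] ydir 55.2 tilt 0.34 w 0.0526 F [ 0.2 -0.9  0.1] gf 0.0 q [ 0.55  0.09  1.83 -0.    1.22 -0.41]
spin shares -22.2 shift shares [ 1.7166 -1.279   0.1054]
```

View pics/hang3.png

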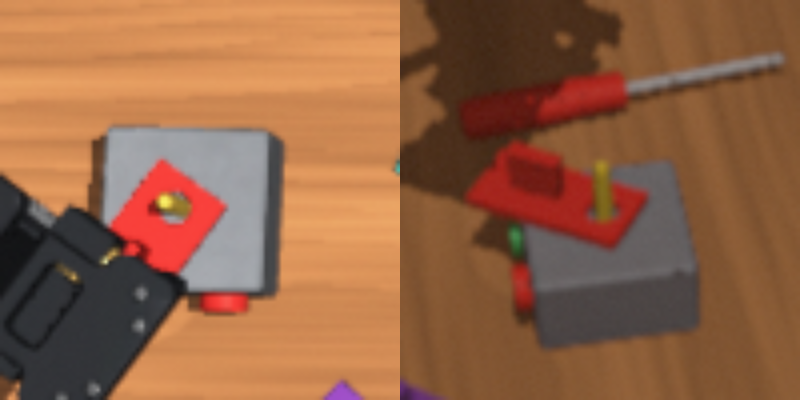

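Step 1 holds: the plate is flat on the box with the peg through its hole and the gripper clear. Now to the coupler.

Call:
carry_out([
  [-0.0356,-0.0477,0,0.3],
  [-0.0711,-0.0954,0,0],
  [-0.0711,-0.0954,0,0],
  [-0.0711,-0.0954,0,0],
  [-0.0711,-0.0954,0,0],
  [-0.0711,-0.0954,0,0],
  [-0.0711,-0.0954,0,0],
  [-0.0711,-0.0954,0,0],
  [-0.0711,-0.0954,0,0],
  [-0.0711,-0.0954,0,0],
  [-0.0711,-0.0954,0,0],
  [-0.0711,-0.0954,0,0],
  [-0.0711,-0.0954,0,0],
  [-0.0711,-0.0954,0,0],
  [-0.0711,-0.0954,0,0],
  [-0.0711,-0.0954,0,0],
  [-0.0711,-0.0954,0,0],
  [-0.0711,-0.0954,0,0],
  [-0.0356,-0.0477,0,0],
  [0,0,0,0],
])

```text
time_s: 10.7
eef_pos: [0.4859, -0.3233, 0.3874]
tool_rot: [0.311, 0.95, 0.0, -0.002]
force: [-0.0, 0.3, -0.3]
width: 0.0529
gripper_force: 0.0
```

Call:
carry_out([
  [0,0,0,0],
  [0,0,0,0],
  [0,0,0,0],
])

```text
time_s: 10.95
eef_pos: [0.4867, -0.3188, 0.3893]
tool_rot: [0.308, 0.951, 0.001, -0.001]
force: [0.4, -0.7, 0.1]
width: 0.0532
gripper_force: 0.0
```

```bash
python3 go.py .4872 -.3194 .252 54
```

```text
t 10.95 pos [ 0.4867 -0.3188  0.3893] ydir 54.06 tilt 0.13 w 0.0532 F [ 0.4 -0.7  0.1] gf 0.0 q [-0.62  0.1   1.82  0.    1.22 -1.57]
spin shares 0.016 shift shares [-0.0037 -0.0007  0.4577]
```

Call:
carry_out([
  [-0.0037,0,0.06,0],
  [0,0,0.1,0],
  [0,0,0.1,0],
  [0,0,0.1,0],
  [0,0,0.06,0],
  [0,0,0.0377,0],
  [0,0,0,0],
  [0,0,0,0],
  [0,0,0,0],
])

```text
time_s: 11.7
eef_pos: [0.4886, -0.3209, 0.2549]
tool_rot: [0.309, 0.951, -0.0, 0.001]
force: [-1.0, 0.4, 0.4]
width: 0.053
gripper_force: 0.0
```

Call:
carry_out([
  [0,0,0,0],
  [0,0,0,0],
  [0,0,0,0],
  [0,0,0,0],
  [0,0,0,0],
  [0,0,0,0],
  [0,0,0,0],
  [0,0,0,0],
], gripper=-1, grip_force=20)

```text
time_s: 12.37
eef_pos: [0.488, -0.3211, 0.2538]
tool_rot: [0.309, 0.951, -0.0, 0.001]
force: [-1.5, 0.4, 4.3]
width: 0.0262
gripper_force: 19.9
```

Call:
carry_out([
  [0,0,-0.013,0],
  [0,0,-0.013,0],
  [0,0,0,0],
  [0,0,0,0],
])

```text
time_s: 12.7
eef_pos: [0.4876, -0.3207, 0.2607]
tool_rot: [0.309, 0.951, 0.0, -0.0]
force: [0.9, -0.1, -1.4]
width: 0.0259
gripper_force: 19.9
```

```bash
python3 go.py .4872 -.3194 .252 54
```

```text
t 12.7 pos [ 0.4876 -0.3207  0.2607] ydir 54.0 tilt 0.04 w 0.0259 F [ 0.9 -0.1 -1.4] gf 19.9 q [-0.62  0.22  1.94  0.    0.98 -1.57]
spin shares -0.001 shift shares [0.0035 0.0028 0.0291]
```

Call:
carry_out([
  [0.017,0,0,0],
  [0.017,0,0,0],
  [0.017,0,0,0],
  [0.017,0,0,0],
  [0,0,0,0],
  [0,0,0,0],
])

```text
time_s: 13.2
eef_pos: [0.471, -0.3086, 0.2614]
tool_rot: [0.309, 0.951, 0.0, 0.0]
force: [3.6, -1.3, 0.1]
width: 0.0261
gripper_force: 20.0
```

```bash
python3 go.py
```

```text
t 13.2 pos [ 0.471  -0.3086  0.2614] ydir 54.0 tilt 0.02 w 0.0261 F [ 3.6 -1.3  0.1] gf 20.0 q [-0.62  0.19  1.98  0.    0.97 -1.57]
```

Call:
carry_out([
  [0.017,0,0,0],
  [0.017,0,0,0],
  [0.017,0,0,0],
  [0.0165,0,0,0],
  [0,0,0,0],
  [0,0,0,0],
])

```text
time_s: 13.7
eef_pos: [0.454, -0.2964, 0.2605]
tool_rot: [0.309, 0.951, 0.0, -0.001]
force: [1.5, 0.4, -1.0]
width: 0.0257
gripper_force: 20.0
```

Call:
carry_out([
  [0,0,-0.02,0],
  [0,0,-0.06,0],
  [0,0,-0.1,0],
  [0,0,-0.12,0],
  [0,0,-0.08,0],
  [0,0,-0.04,0],
  [0,0,0,0],
  [0,0,0,0],
], grip_force=50)

```text
time_s: 14.37
eef_pos: [0.4543, -0.2967, 0.3863]
tool_rot: [0.309, 0.951, 0.0, -0.001]
force: [-0.8, -0.5, -3.8]
width: 0.026
gripper_force: 50.0
```

```bash
cat > cpl.py <<'E'
# measures the held coupler: fit mouth x,y,z & lean (about tool y) from orange+steel masks
from fit import *
import sys
from scipy.spatial.transform import Rotation as R
s=bot.observe();Rt=R.from_quat(s["tool_rot"]).as_matrix();G=s["eef_pos"]+.147*Rt[:,2]
M={}
for n in("top","side"):
    im=bot.get_image(n)
    h=cv2.cvtColor(im,cv2.COLOR_BGR2HSV)
    g=proj(n,G)[0]
    L=[r for r in bot.regions_of(n,"coupler") if np.hypot(*(np.array(r["centre"])-g))<60]
    print(n,"grasp px",g.round(1),[(round(r["p"],2),np.round(r["centre"],1).tolist(),int(r["mask"].sum())) for r in L])
    if L: M[n]=L[0]["mask"].astype(bool)
    cv2.imwrite(f"pics/c_{n}.png",im)
np.save("cm.npy",M,allow_pickle=True)
def model(p): # p: lean(rad, handle toward tool +x), dx (along pad face), s (coupler z at pad)
    a=Rt[:,0]*np.sin(p[0])-Rt[:,2]*np.cos(p[0]);y=Rt[:,1];x=np.cross(y,a)
    B=np.c_[x,y,a];o=G-a*p[2]+x*p[1]
    return [q@B.T+o for q in(cyl(.03,0,.04),box(.026,.026,.04,.125))]
def tips():return [box(.018,.02,0,.04,0,0)]
if "side" in M:
    p,f=fit({"side":M["side"]},lambda p:(model([p[0],p[1],.097]),[]),[[.2,0],[.4,0],[.6,0]],(.1,.003));print("side lean deg",np.degrees(p[0]).round(1),"dx",p[1].round(4),round(f,3))
im=cv2.imread("pics/c_side.png");g=proj("side",G)[0].astype(int);x=min(max(g[0]-60,0),520);y=min(max(g[1]-50,0),360)
c=cv2.resize(im[y:y+120,x:x+120],None,fx=3,fy=3);d=c.copy()
for q in model([np.radians(25),-.0,.097]):cv2.polylines(d,[cv2.convexHull(((proj("side",q)+.5-[x,y])*3).astype(np.float32)).astype(int)],True,(255,255,0),1)
cv2.imwrite("pics/cs.png",np.hstack([c,d]))
E
python3 go.py;python3 cpl.py
```

```text
t 14.37 pos [ 0.4543 -0.2967  0.3863] ydir 54.0 tilt 0.09 w 0.026 F [-0.8 -0.5 -3.8] gf 50.0 q [-0.62  0.03  1.91 -0.    1.21 -1.57]
top grasp px [532.2 282.5] [(0.54, [488.6, 275.5], 932)]
side grasp px [294.  392.8] [(0.74, [315.2, 423.9], 861)]
side lean deg 27.0 dx -0.0027 1.023
```

```bash
python3 go.py .5586 -.0263 .3582 87.3
```

```text
t 14.57 pos [ 0.4541 -0.2965  0.3842] ydir 54.0 tilt 0.29 w 0.026 F [-1.2 -0.3 -4. ] gf 50.0 q [-0.62  0.03  1.91 -0.    1.21 -1.57]
spin shares -8.325 shift shares [-0.306   0.9157  0.0878]
```

Call:
carry_out([
  [0,0,0,-0.925],
  [0,0,0,-0.925],
  [0,0,0,-0.925],
  [0,0,0,-0.925],
  [0,0,0,-0.925],
  [0,0,0,-0.925],
  [0,0,0,-0.925],
  [0,0,0,-0.925],
  [0,0,0,-0.925],
  [0,0,0,0],
])

```text
time_s: 15.4
eef_pos: [0.4544, -0.2967, 0.3851]
tool_rot: [0.023, 1.0, 0.001, -0.001]
force: [0.0, -0.6, -2.1]
width: 0.0257
gripper_force: 50.0
```

Call:
carry_out([
  [-0.0153,0.0458,0,0],
  [-0.0306,0.0916,0,0],
  [-0.0306,0.0916,0,0],
  [-0.0306,0.0916,0,0],
  [-0.0306,0.0916,0,0],
  [-0.0306,0.0916,0,0],
  [-0.0306,0.0916,0,0],
  [-0.0306,0.0916,0,0],
  [-0.0306,0.0916,0.02,0],
  [-0.0306,0.0916,0.03,0],
  [-0.0153,0.0458,0.03,0],
  [0,0,0,0],
  [0,0,0,0],
  [0,0,0,0],
  [0,0,0,0],
])

```text
time_s: 16.65
eef_pos: [0.5593, -0.0277, 0.3631]
tool_rot: [0.024, 1.0, -0.0, -0.0]
force: [0.2, 0.3, -3.1]
width: 0.0256
gripper_force: 50.0
```

```bash
python3 go.py .5586 -.0263 .3582 87.3; python3 cpl.py
python3 - <<'E'
from fit import *
# overlay of expected coupler (lean 25) and nipple in both views
exec(open("solve.py").read().split("th=np")[1].join(["th=np",""]).split("def msl")[0])
from scipy.spatial.transform import Rotation as R
s=bot.observe();Rt=R.from_quat(s["tool_rot"]).as_matrix();G=s["eef_pos"]+.147*Rt[:,2]
t=np.radians(25);a=Rt[:,0]*np.sin(t)-Rt[:,2]*np.cos(t);B=np.c_[np.cross(Rt[:,1],a),Rt[:,1],a]
C=[q@B.T+G-a*.097 for q in(cyl(.03,0,.04),box(.026,.026,.04,.125))]
N=[place(q,.65,-.0305,-.047) for q in nip()]
o=[]
for n,(x,y) in(("side",(305,215)),("top",(310,150))):
    im=cv2.imread(f"pics/c_{n}.png");c=cv2.resize(im[y:y+100,x:x+100],None,fx=4,fy=4,interpolation=cv2.INTER_CUBIC)
    if n=="side":o.append(c.copy())
    for q,col in [(q,(255,255,0)) for q in C]+[(q,(255,0,255)) for q in N]:
        cv2.polylines(c,[cv2.convexHull(((proj(n,q)+.5-[x,y])*4).astype(np.float32)).astype(int)],True,col,1)
    if n=="side":o.append(c)
cv2.imwrite("pics/pre.png",np.hstack(o))
E
```

```text
t 16.65 pos [ 0.5593 -0.0277  0.3631] ydir 87.21 tilt 0.03 w 0.0256 F [ 0.2  0.3 -3.1] gf 50.0 q [-0.09  0.08  1.9  -0.    1.16 -1.62]
spin shares -0.022 shift shares [0.0027 0.0046 0.0164]
top grasp px [374.4 223.2] []
side grasp px [329.7 235. ] [(0.58, [349.5, 264.4], 281)]
side lean deg 12.2 dx 0.0216 1.112
```

View pics/pre.png

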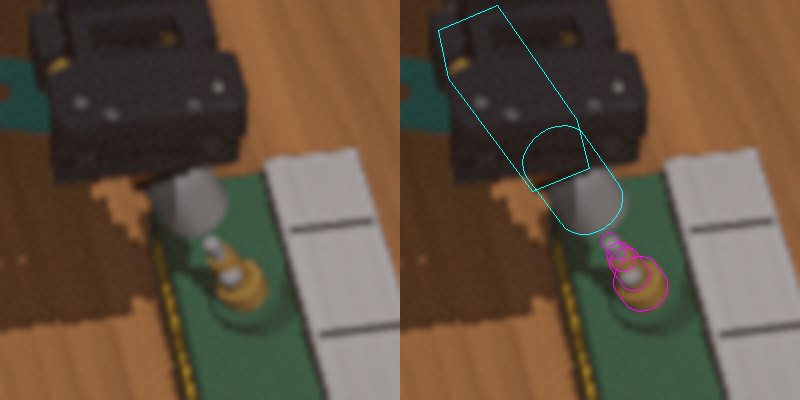

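Side view: the nose mouth at about (192,236 in the crop) lines up with the 25° model, and the nipple overlay matches to about 0.5 px. Approaching along the axis.

Call:
carry_out([
  [0.0027,0.0046,0.0164,0],
  [-0.0085,0,0.0181,0],
  [-0.0085,0,0.0181,0],
  [-0.0085,0,0.0181,0],
  [-0.0085,0,0.0181,0],
  [-0.0085,0,0.0181,0],
  [0,0,0,0],
  [0,0,0,0],
  [0,0,0,0],
])

```text
time_s: 17.6
eef_pos: [0.5716, -0.0259, 0.3308]
tool_rot: [0.024, 1.0, 0.0, -0.0]
force: [0.1, 0.5, -2.2]
width: 0.0259
gripper_force: 50.0
```

```bash
cat > ax.py <<'E'
import numpy as np
from station import bot
s=bot.observe();a=np.array([-.4222,.0199,.9063]);h=np.array([.6249,-.0294,.0689])
m=s["eef_pos"]-[0,0,.147]-.097*a-h;lat=m-a*(m@a);x=np.array([-.9053,.043,-.4226])
print("t",round(s["time_s"],2),"pos",s["eef_pos"].round(4),"out mm",(m@a*1e3).round(1),"lat",(lat*1e3).round(1),"F",s["force"].round(1),"F_ax",(s["force"]@a).round(1),"F_x",(s["force"]@x).round(1),"T",s["torque"].round(2),"w",round(s["width"],4),"gf",round(s["gripper_force"],1))
E
python3 ax.py
```

```text
t 17.6 pos [ 0.5716 -0.0259  0.3308] out mm 29.7 lat [0.2 1.  0.1] F [ 0.1  0.5 -2.2] F_ax -2.0 F_x 0.9 T [ 0.06  0.05 -0.01] w 0.0259 gf 50.0
```

Call:
carry_out([
  [-0.0056,-0.0025,0.0121,0],
  [-0.0056,0,0.0121,0],
  [-0.0056,0,0.0121,0],
  [0,0,0,0],
  [0,0,0,0],
])

```text
time_s: 18.02
eef_pos: [0.5764, -0.0269, 0.3195]
tool_rot: [0.024, 1.0, 0.0, -0.0]
force: [0.0, 0.3, -1.9]
width: 0.0254
gripper_force: 50.0
```

```bash
python3 ax.py
```

```text
t 18.02 pos [ 0.5764 -0.0269  0.3195] out mm 17.4 lat [-0.2  0.2 -0.1] F [ 0.   0.3 -1.9] F_ax -1.8 F_x 0.8 T [ 0.05  0.04 -0.04] w 0.0254 gf 50.0
```

Call:
carry_out([
  [-0.0042,0,0.0091,0],
  [-0.0042,0,0.0091,0],
  [0,0,0,0],
  [0,0,0,0],
  [0,0,0,0],
], grip_force=60)

```text
time_s: 18.43
eef_pos: [0.5786, -0.027, 0.314]
tool_rot: [0.024, 1.0, 0.0, -0.001]
force: [-2.0, 0.8, -3.0]
width: 0.0256
gripper_force: 60.0
```

```bash
python3 ax.py
```

```text
t 18.43 pos [ 0.5786 -0.027   0.314 ] out mm 11.5 lat [-0.5  0.3 -0.2] F [-2.   0.8 -3. ] F_ax -1.9 F_x 3.1 T [0.24 0.51 0.02] w 0.0256 gf 60.0
```

Call:
carry_out([
  [-0.0022,0,0.0091,0],
  [-0.0042,0,0.0091,0],
  [0,0,0,0],
  [0,0,0,0],
  [0,0,0,0],
])

```text
time_s: 18.85
eef_pos: [0.5811, -0.0272, 0.309]
tool_rot: [0.024, 1.0, 0.0, 0.0]
force: [-2.0, 0.2, -1.7]
width: 0.0254
gripper_force: 60.0
```

```bash
python3 ax.py
```

```text
t 18.85 pos [ 0.5811 -0.0272  0.309 ] out mm 6.0 lat [-0.4  0.2 -0.2] F [-2.   0.2 -1.7] F_ax -0.7 F_x 2.6 T [0.28 0.41 0.04] w 0.0254 gf 60.0
```

Call:
carry_out([
  [-0.0035,0,0.0091,0],
  [0,0,0,0],
  [0,0,0,0],
])

```text
time_s: 19.1
eef_pos: [0.5821, -0.0272, 0.307]
tool_rot: [0.024, 1.0, -0.0, 0.0]
force: [-4.4, 0.0, 4.5]
width: 0.026
gripper_force: 60.0
```

Call:
carry_out([
  [-0.0042,0,0.0091,0],
  [0,0,0,0],
  [0,0,0,0],
])

```text
time_s: 19.35
eef_pos: [0.5831, -0.0273, 0.3052]
tool_rot: [0.024, 1.0, -0.0, -0.0]
force: [-8.3, 0.9, 9.6]
width: 0.0256
gripper_force: 60.0
```

```bash
python3 ax.py
```

```text
t 19.35 pos [ 0.5831 -0.0273  0.3052] out mm 1.6 lat [-0.2  0.1 -0.1] F [-8.3  0.9  9.6] F_ax 12.2 F_x 3.5 T [0.26 1.38 0.04] w 0.0256 gf 60.0
```

Call:
carry_out([
  [-0.0032,0,0.0091,0],
  [0,0,0,0],
  [0,0,0,0],
])

```text
time_s: 19.6
eef_pos: [0.5836, -0.0273, 0.3051]
tool_rot: [0.023, 1.0, -0.0, -0.001]
force: [-16.0, 2.0, 24.8]
width: 0.0256
gripper_force: 60.0
```

```bash
python3 ax.py; cp go.py /dev/null
```

```text
t 19.6 pos [ 0.5836 -0.0273  0.3051] out mm 1.3 lat [0.3 0.1 0.1] F [-16.    2.   24.8] F_ax 29.3 F_x 4.1 T [0.29 2.76 0.06] w 0.0256 gf 60.0
```

```bash
python3 - <<'E'
from fit import *
src=open("solve.py").read();exec(src[src.index("th=np"):src.index("def msl")])
a=np.array([-.4222,.0199,.9063]);h=np.array([.6249,-.0294,.0689]);y=np.array([.047,.9989,0]);x=np.cross(y,a);B=np.c_[x,y,a]
K=lambda o:[q@B.T+h+a*o for q in(cyl(.03,0,.04),box(.026,.026,.04,.125))]
N=[place(nip()[0],.65,-.0305,-.047)]
im=bot.get_image("side");cx,cy=315,240
c=cv2.resize(im[cy:cy+75,cx:cx+75],None,fx=5,fy=5,interpolation=cv2.INTER_CUBIC);d=c.copy()
for q,col in [(q,(255,255,0)) for q in K(0)]+[(K(.008)[0],(0,255,255))]+[(N[0],(255,0,255))]:
    cv2.polylines(d,[cv2.convexHull(((proj("side",q)+.5-[cx,cy])*5).astype(np.float32)).astype(int)],True,col,1)
cv2.imwrite("pics/home.png",np.hstack([c,d]))
E
python3 ax.py
```

```text
t 19.65 pos [ 0.5836 -0.0273  0.3051] out mm 1.3 lat [0.2 0.1 0.1] F [-16.3   1.2  24.7] F_ax 29.3 F_x 4.4 T [0.34 2.75 0.06] w 0.0254 gf 60.0
```

View pics/home.png

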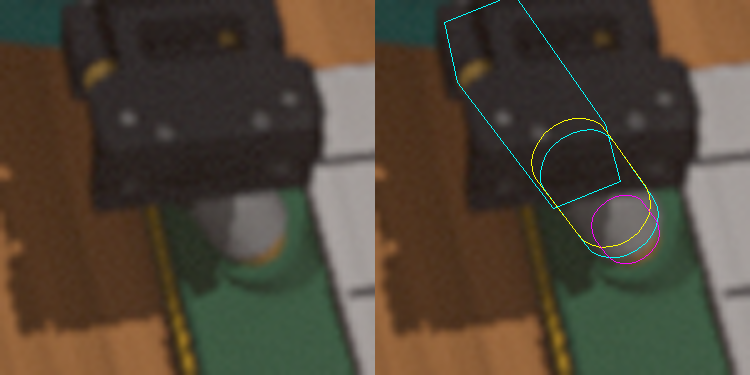

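Side view: nose seated over the collar (bottom edge about (258,258) in the crop), coinciding with the home outline, with only a brass sliver below it. Holding the push.

Call:
carry_out([
  [0,0,0,0],
  [0,0,0,0],
  [0,0,0,0],
  [0,0,0,0],
  [0,0,0,0],
  [0,0,0,0],
  [0,0,0,0],
  [0,0,0,0],
  [0,0,0,0],
  [0,0,0,0],
  [0,0,0,0],
  [0,0,0,0],
  [0,0,0,0],
  [0,0,0,0],
  [0,0,0,0],
  [0,0,0,0],
  [0,0,0,0],
  [0,0,0,0],
  [0,0,0,0],
  [0,0,0,0],
])

```text
time_s: 21.32
eef_pos: [0.5836, -0.0273, 0.305]
tool_rot: [0.023, 1.0, -0.0, -0.001]
force: [-16.7, 0.7, 24.2]
width: 0.0258
gripper_force: 60.0
```

Call:
carry_out([
  [0,0,0,0],
  [0,0,0,0],
  [0,0,0,0],
  [0,0,0,0],
  [0,0,0,0],
  [0,0,0,0],
  [0,0,0,0],
  [0,0,0,0],
  [0,0,0,0],
  [0,0,0,0],
  [0,0,0,0],
  [0,0,0,0],
  [0,0,0,0],
  [0,0,0,0],
  [0,0,0,0],
  [0,0,0,0],
  [0,0,0,0],
  [0,0,0,0],
  [0,0,0,0],
  [0,0,0,0],
])

```text
time_s: 22.98
eef_pos: [0.5836, -0.0273, 0.3051]
tool_rot: [0.023, 1.0, -0.0, -0.001]
force: [-16.2, 1.3, 24.2]
width: 0.0253
gripper_force: 60.0
```

```bash
python3 ax.py
```

```text
t 22.98 pos [ 0.5836 -0.0273  0.3051] out mm 1.3 lat [0.2 0.1 0.1] F [-16.2   1.3  24.2] F_ax 28.7 F_x 4.5 T [0.36 2.76 0.02] w 0.0253 gf 60.0
```

```bash
python3 -c "
from station import bot
print(bot.close_job())"
```

```text
the job is handed in; nothing more can be done
None
```

I handed the job in at about 23 s, and the hand-in returned no verdict: the red plate is on the peg and let go, and the coupler is gripped at 60 N and pushed against a hard stop on the nipple with about 29 N for over 3 s; the valve pin travel could not be read directly, so "fully home" rests on that stop and the side image.

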